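# Start up the machine at its operator station

## Robot

A 7-joint arm with a two-finger parallel gripper is mounted at the origin on the work surface. World frame = base frame: x ahead of the robot, y to its left, z up, the work surface at z = 0. Lengths are in m, angles in rad, forces in N, time in s.
With the tool pointing down it reaches from about 0.4 to 0.9 m from the base axis. Payload 5.5 kg.
Tool frame: the origin (TCP) lies on the centre line of the jaws, within the pads' length; the fingertips stand 8 mm ahead of it and the grasp point (between the pads) lies 11 mm behind it (bot.tip_extent is the distance from the TCP to the fingertips, in m); z points along the fingers, y is the line along which they close (so a half turn about z gives the same grasp; the last joint's range is limited). The gripper opens to 92 mm and grips with 3 to 60 N. Pads are 19 mm wide; open, the fingers measure 130 mm over their backs; the gripper's body (75 mm by 190 mm) begins 47 mm behind the grasp point.
Start: joints at [1.54, 0.501, -0.427, 1.55, 0.221, 1.138, -0.21], TCP at [0.188, -0.622, 0.235] pointing down, gripper open.
Joint ranges: [-2.88, 2.88], [-0.31, 2.03], [-1.54, 1.56], [0.2, 2.42], [-1.41, 4.55], [0.19, 2.02], [-2.57, 2.57]. Speed limits (rad/s): [2.57, 2.57, 3.14, 3.14, 3.14, 3.14, 3.14].

## Interface

Orientations are given as a unit quaternion [w, x, y, z].
In Python, from bench import bot, eyes gives the robot as it stands.
- The arm moves only by the tool jog_arm, never from a script. Its argument "steps" is a list that holds one entry, the list of rows, each a list of 7 numbers: the closure, from 0 (fully open) to 1 (shut), then the shift along the tool's x, y, z in mm, then the turn, a rotation vector about the tool's x, y, z in degrees. In form: [[[hand, tx, ty, tz, ax, ay, az], ...]]. A call has 1 to 20 rows; each row shifts and turns the commanded pose from where the row before left it, along the tool's axes as they then stand; what a row does not reach is not made up. A row lasts 1/12 s, in which the tool goes at most 41.7 mm and 7.16 degrees, less where a joint would pass 70% of its speed; a pose out of reach is approached as far as the arm can. A call is refused whole if a number of a shift passes 41.7 or a number of a turn 7.16, either way. A call with a gripper value outside its range is refused whole. The fingers move at their own pace and stop on an object; "squeeze" is the grip in N (left out, the last holds). Time passes only in rows, so rows that do not move let the fingers close. It gives the time, the measured TCP pose, the force, the opening and the grip force at its end, in the units of the state.
- bot.get_state(): the state, without advancing time (a new reading comes with each control period).
- eyes.grab_frame(name): name is "scene" or "top" or "wrist"; returns a dict with "image" (420x560x3 uint8, blue, green, red), "mtx" (3x3 intrinsics, pixels), "camera_from_world" (4x4, takes a point from world to camera coordinates). Camera axes: x right, y down, z forward; pixel columns grow to the right and rows downward; lengths in m; the calibration is good to about 2 mm. The wrist camera is an equidistant fisheye: a pixel r from the principal point sees the ray r / f radians off the axis. A picture is of the moment at which its call begins. There is no depth.
- bot.close_job(): hands the job in; it is judged then, once.
The state is a dict: "t": time; "joint_positions": joint angles; "qvel": joint speeds; "tau": joint torques, N m; "position": TCP position; "ee_rot": TCP orientation; "contact_force": force on the tool from outside, world axes, zero at the start; "ft_torque": the same for the moment, N m; "width": opening from 0.0 (shut) to 1.0 (fully open); "grip_force": force on a finger pad.
Only numpy, scipy, OpenCV 4.12 (cv2) and the standard library are available. Lean on these libraries where they do the work, as an engineer would, in place of code of your own. Each camera call takes 0.05 s, during which the arm holds its last target. There are 200 camera calls.

## Task

Start the machine from the grey operator station, in this order: tip the power rocker right over by pressing its raised end fully down, then push the big round button all the way in so that it stays in, then press the square key right down and let it come back up. Press with the fingertips only, never press the small round key, and leave the loose tool holder, ring gauge and parts bin where they are; nothing is to be picked up.

Things in the scene. Friction and masses are not known exactly. Their poses are not given: they have to be found in the camera images.
- station: Fixed flat grey box, 280 (x) x 250 (y) x 60 mm high, on the bench; origin at the centre of its underside, x away from the robot when its yaw is 0 (yaw up to about 0.35 rad either way), z up. Its four black controls (rocker, big round button, square key, small round key) stand on its level top in steel bezels, in a two by two pattern 105 mm apart in x and 120 mm in y (at 25 or -80 mm along the station's x and +-60 mm along its y); which control is in which place changes.
- rocker (a joint): Tilt of the power rocker, a black paddle 60 mm long, 32 mm wide, 12 mm thick, its length along the station's x, pivoted at its middle. About -0.2 = off (starts within -0.2 to -0.17): the end farther from the robot stands raised. +0.2 = on: far end fully down. Friction keeps it where it is left; about 2 to 5 N on the end tips it, stop at +-0.2.
- rocker_far_end (a point): Point on the rocker's top face near its far (+x of the station) end, 24 mm from the pivot; this end is raised at the start (about 87 mm above the bench) and goes down about 10 mm when tipped fully. Moves with the rocker.
- rocker_near_end (a point): Matching point on the rocker's top face near the end closer to the robot, 24 mm from the pivot; low at the start, high when switched on.
- big (a joint): Travel of the big round button: 0 = out (start), 0.008 m = fully in. Goes straight down, takes about 3 N, no spring: it stays where it is pushed.
- big_top (a point): Centre of the top face of the big round button, a flat black mushroom cap 44 mm across and 10 mm thick; 88 mm above the bench when out, 80 mm when in. Steel bezel 54 mm across under it, its top 68 mm above the bench.
- square (a joint): Travel of the square key: 0 = up (start), 0.006 m = fully down. A spring brings it back up when let go; about 1 N at the start to 4.5 N fully down.
- square_top (a point): Centre of the top face of the black square key, 28 x 28 mm; 78 mm above the bench when up, 72 mm when down. Square steel bezel 38 mm around it, its top 66 mm above the bench.
- small (a joint): Travel of the small round key, which must not be pressed: 0 = up, 0.006 m = down; sprung like the square key.
- small_top (a point): Centre of the top face of the small round black key, 26 mm across; 78 mm above the bench. Not to be pressed.
- holder_center (a point): Loose steel tool holder standing upright on the bench left (+y) of the station: 62 mm flange, 125 mm high with a thin tool on top; point on its axis 60 mm above its foot. Leave alone.
- bin: Loose open blue plastic parts bin, 140 x 100 x 70 mm, on the bench right (-y) of the station; origin at the centre of its underside. Leave alone.
- gauge_center (a point): Loose steel ring gauge, 38 mm outside, 20 mm hole, 18 mm high, lying on the far strip of the station's top; point at its centre, half-way up. Leave alone.

How it is judged:
On the way, in this order (a step that is already met when the one before it is completed fails the run):
1. the rocker is tipped over to on (value of joint rocker above 0.15 rad), for 0.1 s.
2. the big round button is pushed in (value of joint big above 0.0065 m), for 0.1 s.
3. the square key is pressed down (value of joint square above 0.0045 m), for 0.1 s.
4. the square key is let up again (value of joint square below 0.001 m), for 0.1 s.
At the end, for the whole second after the job is handed in: Rocker on (over +0.15 of 0.2 rad), big button in (over 6.5 of 8 mm), square key pressed (over 4.5 of 6 mm for 0.1 s) after those and back up (under 1 mm), small key up (under 1 mm), and the tool holder, bin and ring gauge within 15 mm of where they started, at rest (value of joint rocker above 0.15 rad and value of joint big above 0.0065 m and value of joint each of square, small below 0.001 m and distance of each of holder_center, bin, gauge_center from where it was at the start of the episode below 0.015 m and linear speed of each of holder, bin, gauge below 0.02 m/s); the robot touches nothing.
It fails at once if the big button is pushed (over 3 mm) while the rocker is not on (value of joint big above 0.003 m and value of joint rocker below 0.14 rad).
It fails at once if the square key is pressed (over 3 mm) while the rocker is not on or the big button is not in (value of joint square above 0.003 m and (value of joint rocker below 0.14 rad or value of joint big below 0.006 m)).
It fails at once if a control is pressed with the arm or the gripper's body instead of the fingers (contact force between the arm and rocker_base above 2 N or contact force between the arm and big_base above 2 N or contact force between the arm and square_base above 2 N).
It fails at once if the small round key is pressed (over 2.5 mm) (value of joint small above 0.0025 m).
It fails at once if the tool holder, bin or ring gauge is moved or lifted by more than 20 mm, or the holder is tipped (distance of any of holder_center, bin, gauge_center from where it was at the start of the episode above 0.02 m or angle between holder_center's own z axis and vertical above 0.3 rad).
It also fails if it takes over 43 s, if anything falls off the work surface, if the arm or the gripper's body presses on something with over 40 N, if the wrist force passes 120 N, or if a joint passes its speed limit or range.

## Working session

There is one attempt and no reset: what is moved stays moved. The work goes in short steps, Python scripts to look and compute and a tool call to move; the robot and the scene stay as the last step left them, time stands still between calls to the robot, and variables do not carry over. Pictures are saved under pics/ and viewed, at most 10 in all, crops included, and the job is handed in when it is done.

Besides the shell and the picture viewer there is one more tool, called after "Request:" by a JSON object that holds its "op" and its "data". jog_arm: Moves the arm, as the interface text tells. Its arguments: {"type":"object","properties":{"steps":{"type":"array"},"squeeze":{"type":"number"}},"required":["steps"]}

```bash
mkdir -p pics; python3 - <<'E'
from bench import bot, eyes
import cv2
for n in ("top","scene"):
    f=eyes.grab_frame(n); cv2.imwrite(f"pics/{n}0.png",f["image"]); print(n,f["mtx"].tolist(),f["camera_from_world"].round(4).tolist())
s=bot.get_state(); print(s["t"],s["position"],s["ee_rot"],s["width"],bot.tip_extent)
E
```

```text
top [[540.0005704122071, 0.0, 270.86774768372527], [0.0, 540.0005704122071, 216.43016028084398], [0.0, 0.0, 1.0]] [[0.013, -0.9996, 0.0257, -0.0002], [-0.9962, -0.0152, -0.0863, 0.5656], [0.0867, -0.0245, -0.9959, 1.084], [0.0, 0.0, 0.0, 1.0]]
scene [[380.03312307558826, 0.0, 283.9582286017675], [0.0, 380.03312307558826, 211.479386902228], [0.0, 0.0, 1.0]] [[-0.6703, 0.7419, -0.0194, 0.3672], [0.5436, 0.4731, -0.6933, -0.2728], [-0.5052, -0.4752, -0.7204, 1.0755], [0.0, 0.0, 0.0, 1.0]]
0.1 [ 0.18801503 -0.62158627  0.23377215] [-8.58522484e-04  9.89227143e-01  1.46386180e-01 -9.26582169e-05] 1.0025046762518406 0.008
```

View pics/top0.png

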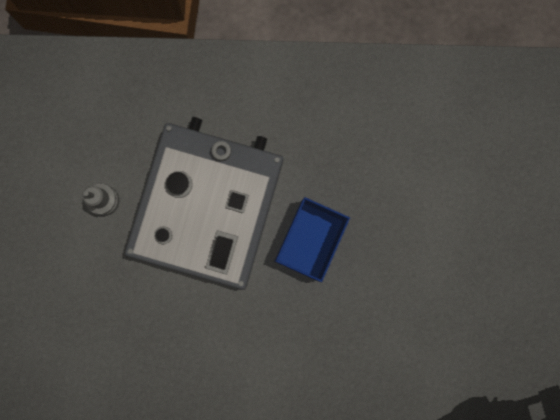

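View pics/scene0.png

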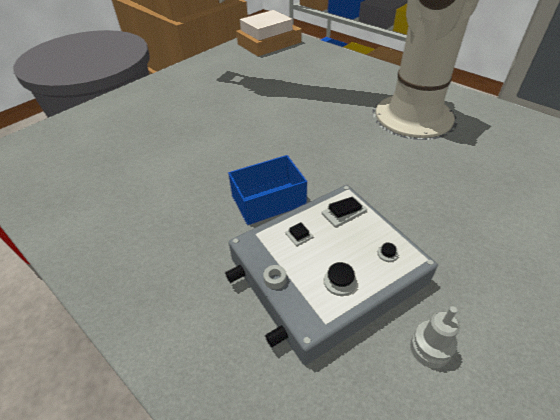

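The top view shows big at about (178,183), square (237,201), small (163,235), rocker (221,252) and gauge (221,150). The scene view agrees, with the rocker near the robot on the bin side. Next I'll measure the blobs in both views.

```bash
cat > h.py <<'E'
import numpy as np, cv2
def ray(f,uv,z):
    T=f["camera_from_world"]; R,t=T[:3,:3],T[:3,3]
    d=R.T@np.linalg.inv(f["mtx"])@[uv[0],uv[1],1]; c=-R.T@t
    return c+d*(z-c[2])/d[2]
def blob(img,uv,r,th):
    g=img.max(2); m=np.zeros_like(g); u,v=uv
    m[v-r:v+r,u-r:u+r]=(g[v-r:v+r,u-r:u+r]<th)*255
    n,l,s,c=cv2.connectedComponentsWithStats(m)
    i=1+np.argmin([np.hypot(*(c[k]-uv))+(1000 if s[k,4]<30 else 0) for k in range(1,n)])
    return c[i],s[i],(l==i).astype(np.uint8)
E
python3 - <<'E'
from bench import bot, eyes
from h import *
px={"top":dict(big=(178,183),square=(237,201),small=(163,235),rocker=(221,252)),"scene":dict(big=(341,275),square=(298,231),small=(389,250),rocker=(346,207))}
Z=dict(big=.088,square=.078,small=.078,rocker=.082)
L=dict(big=(25,60),square=(25,-60),small=(-80,60),rocker=(-80,-60))
for n in px:
    f=eyes.grab_frame(n); P=[];Q=[]
    for k,uv in px[n].items():
        c,s,m=blob(f["image"],uv,24,45 if n=="top" else 40)
        p=ray(f,c,Z[k]); print(n,k,c.round(1),s,p.round(4))
        ct=max(cv2.findContours(m,0,2)[0],key=len)
        print("   rect mm", [ (np.round(ray(f,q,Z[k])[:2],3)).tolist() for q in cv2.boxPoints(cv2.minAreaRect(ct))])
        P.append(p[:2]);Q.append(np.array(L[k])/1e3)
    P=np.array(P);Q=np.array(Q);a=P-P.mean(0);b=Q-Q.mean(0)
    th=np.arctan2((b[:,0]*a[:,1]-b[:,1]*a[:,0]).sum(),(a*b).sum())
    R=np.array([[np.cos(th),-np.sin(th)],[np.sin(th),np.cos(th)]])
    o=P.mean(0)-R@Q.mean(0); fit=o+Q@R.T
    print(n,"yaw",th,"org",o); print("fit",fit.round(4).tolist(),"res mm",((P-fit)*1e3).round(1).tolist())
    print("rocker far",o+R@[-.056,-.06])
E
```

```text
top big [176.8 182.9] [167 173  21  21 345] [0.6224 0.1924 0.088 ]
   rect mm [[0.641, 0.212], [0.642, 0.173], [0.603, 0.172], [0.602, 0.211]]
top square [236.1 200.4] [229 193  15  15 158] [0.5912 0.0775 0.078 ]
   rect mm [[0.583, 0.093], [0.606, 0.086], [0.6, 0.062], [0.576, 0.069]]
top small [161.7 234.7] [156 229  12  12 112] [0.5221 0.2201 0.078 ]
   rect mm [[0.521, 0.235], [0.537, 0.22], [0.523, 0.205], [0.507, 0.22]]
top rocker [220.6 252.2] [211 237  21  32 446] [0.4898 0.1053 0.082 ]
   rect mm [[0.466, 0.127], [0.521, 0.112], [0.513, 0.084], [0.458, 0.098]]
top yaw -0.26907683913222546 org [0.58285904 0.14151056]
fit [[0.6229, 0.1927], [0.591, 0.077], [0.5217, 0.2206], [0.4898, 0.1049]] res mm [[-0.6, -0.3], [0.2, 0.5], [0.4, -0.5], [0.0, 0.3]]
rocker far [0.51292361 0.09855669]
scene big [341.  274.1] [328 263  26  23 457] [0.6266 0.1955 0.088 ]
   rect mm [[0.623, 0.167], [0.596, 0.197], [0.631, 0.221], [0.656, 0.192]]
scene square [298.9 231.4] [290 223  19  17 200] [0.5958 0.0814 0.078 ]
   rect mm [[0.603, 0.063], [0.573, 0.071], [0.589, 0.099], [0.617, 0.091]]
scene small [388.4 249.8] [382 243  14  14 152] [0.5271 0.223  0.078 ]
   rect mm [[0.522, 0.207], [0.507, 0.224], [0.531, 0.238], [0.546, 0.222]]
scene rocker [344.5 207. ] [329 198  32  20 389] [0.4961 0.1088 0.082 ]
   rect mm [[0.512, 0.082], [0.454, 0.108], [0.48, 0.136], [0.535, 0.11]]
scene yaw -0.26629567745804616 org [0.58795636 0.14492945]
fit [[0.6279, 0.1962], [0.5963, 0.0805], [0.5266, 0.2239], [0.495, 0.1081]] res mm [[-1.2, -0.7], [-0.4, 0.9], [0.5, -0.9], [1.1, 0.7]]
rocker far [0.51814066 0.10178124]
```

Request:
{"op": "jog_arm", "data": {"steps": [[[1, 26, -20, 0, 0, 0, 0], [1, 26, -20, 0, 0, 0, 0], [1, 26, -20, 0, 0, 0, 0], [1, 26, -20, 0, 0, 0, 0], [1, 26, -25, 0, 0, 0, 0], [1, 26, -25, 0, 0, 0, 0], [1, 24, -28, 0, 0, 0, 0], [1, 24, -28, 0, 0, 0, 0], [1, 24, -28, 0, 0, 0, 0], [1, 24, -28, 0, 0, 0, 0], [1, 24, -28, 0, 0, 0, 0], [1, 24, -28, 0, 0, 0, 0], [1, 24, -28, 0, 0, 0, 0], [1, 24, -28, 0, 0, 0, 0], [1, 24, -28, 0, 0, 0, 6.5], [1, 20, -25, 0, 0, 0, 6.5], [1, 20, -25, 0, 0, 0, 6.5], [1, 15, -25, 0, 0, 0, 6.5], [1, 15, -20, 0, 0, 0, 6.4], [1, 0, 0, 0, 0, 0, 0]]], "squeeze": 10}}

```text
t: 1.87
position: [0.5004, -0.0515, 0.2354]
ee_rot: [-0.002, 0.992, -0.126, 0.002]
contact_force: [0.2, 0.6, 1.2]
width: 0.007
grip_force: 0.0
```

Request:
{"op": "jog_arm", "data": {"steps": [[[1, -4, -30, 0, 0, 0, 0.9], [1, -4, -30, 0, 0, 0, 0], [1, -4, -30, 0, 0, 0, 0], [1, -4, -30, 0, 0, 0, 0], [1, -3, -29, 0, 0, 0, 0], [1, 0, 0, 25, 0, 0, 0], [1, 0, 0, 25, 0, 0, 0], [1, 0, 0, 25, 0, 0, 0], [1, 0, 0, 25, 0, 0, 0], [1, 0, 0, 10, 0, 0, 0], [1, 0, 0, 0, 0, 0, 0], [1, 0, 0, 0, 0, 0, 0]]]}}

```text
t: 2.87
position: [0.5181, 0.0918, 0.125]
ee_rot: [-0.0, 0.991, -0.134, -0.0]
contact_force: [0.3, 0.3, 1.2]
width: 0.002
grip_force: 0.0
```

```bash
python3 - <<'E'
from bench import bot, eyes
import cv2,numpy as np
s=bot.get_state(); print(s["t"],s["position"],s["ee_rot"],s["contact_force"],s["joint_positions"])
f=eyes.grab_frame("wrist"); w=f["image"]
g=eyes.grab_frame("scene")["image"][130:340,180:460]
cv2.imwrite("pics/a.png",np.hstack([cv2.resize(w,(400,300)),cv2.resize(g,(400,300))]))
E
```

```text
2.8667 [0.51811401 0.09180611 0.12495105] [-5.54089686e-05  9.91037419e-01 -1.33584175e-01 -3.15882411e-04] [0.25423927 0.33844508 1.19691141] [ 0.32518821  0.48204264 -0.68387452  1.94674715  0.39961907  0.85096461
 -2.41077165]
```

View pics/a.png

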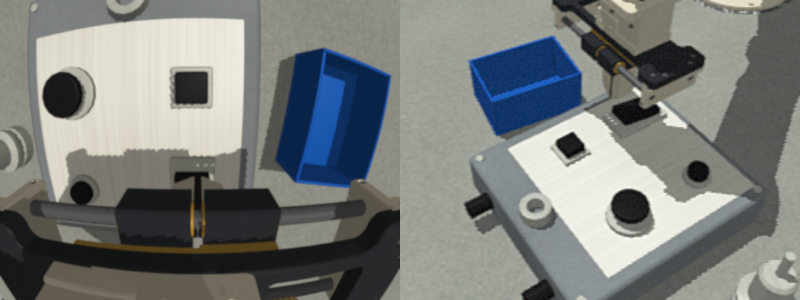

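The wrist view shows the closed fingers at (197,200) just over the rocker's far half, with square at (191,88), big at (63,95) and small at (82,190). The tool is 6 mm short in y, so I'll correct that and press.

Request:
{"op": "jog_arm", "data": {"steps": [[[1, 0, -6, 0, 0, 0, 0], [1, 0, 0, 10, 0, 0, 0], [1, 0, 0, 10, 0, 0, 0], [1, 0, 0, 6, 0, 0, 0], [1, 0, 0, 3, 0, 0, 0], [1, 0, 0, 3, 0, 0, 0], [1, 0, 0, 3, 0, 0, 0], [1, 0, 0, 0, 0, 0, 0], [1, 0, 0, 0, 0, 0, 0]]]}}

```text
t: 3.72
position: [0.5193, 0.0978, 0.0895]
ee_rot: [-0.0, 0.991, -0.134, -0.0]
contact_force: [0.3, -0.3, -0.4]
width: 0.007
grip_force: 0.0
```

Request:
{"op": "jog_arm", "data": {"steps": [[[1, 0, 0, 2, 0, 0, 0], [1, 0, 0, 2, 0, 0, 0], [1, 0, 0, 0, 0, 0, 0], [1, 0, 0, 0, 0, 0, 0]]]}}

```text
t: 4.05
position: [0.5202, 0.0977, 0.0859]
ee_rot: [-0.0, 0.991, -0.134, 0.0]
contact_force: [2.0, -1.0, 2.1]
width: 0.005
grip_force: 1.1
```

Request:
{"op": "jog_arm", "data": {"steps": [[[1, 0, 0, 2, 0, 0, 0], [1, 0, 0, 1, 0, 0, 0], [1, 0, 0, 0, 0, 0, 0], [1, 0, 0, 0, 0, 0, 0]]]}}

```text
t: 4.38
position: [0.5205, 0.0978, 0.0848]
ee_rot: [0.001, 0.991, -0.134, 0.001]
contact_force: [-3.3, -2.6, 20.6]
width: 0.002
grip_force: 9.9
```

20 N on a hard stop with the tip at 77 mm is consistent with the rocker fully over. I'll lift clear and check, and also measure how close the holder is.

Request:
{"op": "jog_arm", "data": {"steps": [[[1, 0, 0, -15, 0, 0, 0], [1, 0, 0, -30, 0, 0, 0], [1, 0, 0, -30, 0, 0, 0], [1, 25, -20, -25, 0, 0, 0], [1, 25, -20, 0, 0, 0, 0], [1, 25, -20, 0, 0, 0, 0], [1, 0, -10, 0, 0, 0, 0], [1, 0, 0, 0, 0, 0, 0], [1, 0, 0, 0, 0, 0, 0]]]}}

```text
t: 5.13
position: [0.6087, 0.1462, 0.1816]
ee_rot: [0.0, 0.991, -0.133, -0.002]
contact_force: [-0.2, -0.8, -0.2]
width: 0.007
grip_force: 0.0
```

```bash
python3 - <<'E'
from bench import bot, eyes
from h import *
s=bot.get_state(); print(s["t"],s["position"],s["contact_force"])
w=eyes.grab_frame("wrist")["image"]; f=eyes.grab_frame("scene"); t=eyes.grab_frame("top")
print("holder foot",ray(t,(102,203),0.0),"tool tip z.15 top",ray(t,(88,195),.15))
cv2.imwrite("pics/b.png",np.hstack([cv2.resize(w,(400,300)),cv2.resize(f["image"][130:380,170:480],(400,322))[:300]]))
cv2.imwrite("pics/b2.png",cv2.resize(t["image"][110:310,60:360],(750,500)))
E
```

```text
5.1333 [0.60870006 0.14619468 0.18155778] [-0.17454162 -0.82606387 -0.23319145]
holder foot [0.59039813 0.35985428 0.        ] tool tip z.15 top [0.58847703 0.34238412 0.15      ]
```

View pics/b.png

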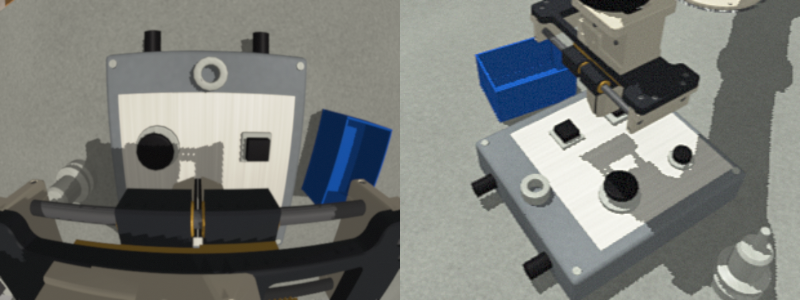

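View pics/b2.png

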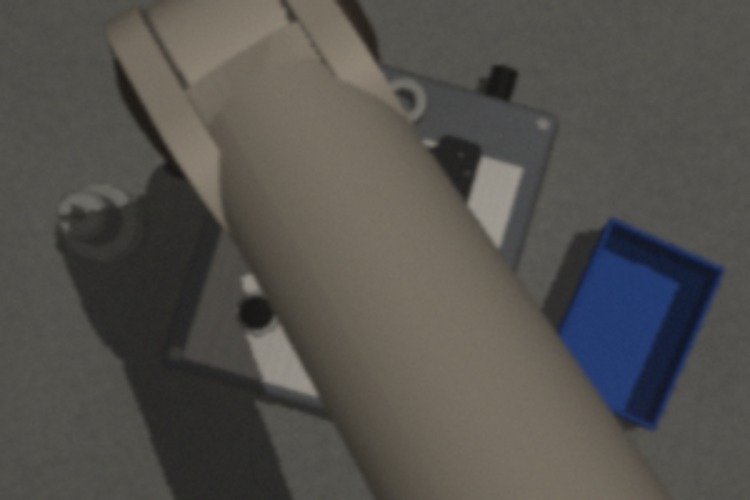

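The rocker is hidden in all three views. The holder is about 140 mm sideways from the button, so the body clears it. I'll move above the big button and look again before pressing.

Request:
{"op": "jog_arm", "data": {"steps": [[[1, 1, -20, 0, 0, 0, 0], [1, 1, -20, 0, 0, 0, 0], [1, 0, -10, 0, 0, 0, 0], [1, 0, 0, 20, 0, 0, 0], [1, 0, 0, 20, 0, 0, 0], [1, 0, 0, 20, 0, 0, 0], [1, 0, 0, 0, 0, 0, 0], [1, 0, 0, 0, 0, 0, 0]]]}}

```text
t: 5.95
position: [0.6245, 0.192, 0.1219]
ee_rot: [0.001, 0.991, -0.134, -0.001]
contact_force: [-0.7, 0.1, 0.3]
width: 0.006
grip_force: 0.0
```

```bash
python3 - <<'E'
from bench import bot, eyes
from h import *
s=bot.get_state(); print(s["t"],s["position"],s["contact_force"])
w=eyes.grab_frame("wrist")["image"]; f=eyes.grab_frame("scene")["image"]; t=eyes.grab_frame("top")["image"]
cv2.imwrite("pics/c.png",np.hstack([cv2.resize(x,(390,300)) for x in (f[130:360,170:470],t[130:300,110:331])]))
E
```

```text
5.95 [0.62450844 0.19196296 0.12185995] [-0.68542956  0.07506465  0.3322978 ]
```

View pics/c.png

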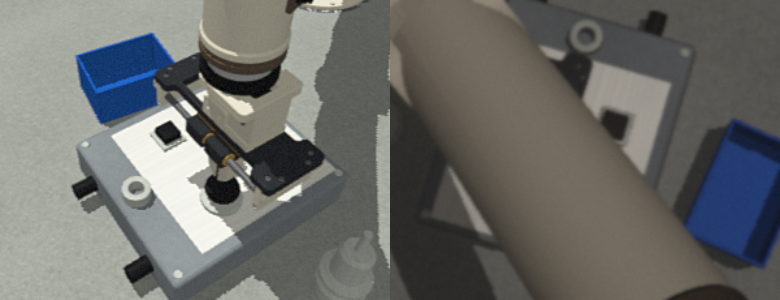

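Fingers are over the cap at (222,185) in the left picture. The rocker is still hidden, but the hard stop at the right height settles that. Pressing the big button.

Request:
{"op": "jog_arm", "data": {"steps": [[[1, 0, -1, 10, 0, 0, 0], [1, 0, 0, 10, 0, 0, 0], [1, 0, 0, 5, 0, 0, 0], [1, 0, 0, 3, 0, 0, 0], [1, 0, 0, 3, 0, 0, 0], [1, 0, 0, 3, 0, 0, 0], [1, 0, 0, 1, 0, 0, 0], [1, 0, 0, 0, 0, 0, 0], [1, 0, 0, 0, 0, 0, 0]]]}}

```text
t: 6.85
position: [0.6257, 0.1937, 0.0883]
ee_rot: [0.001, 0.991, -0.134, -0.0]
contact_force: [-2.9, -1.8, 6.5]
width: 0.003
grip_force: 3.5
```

Request:
{"op": "jog_arm", "data": {"steps": [[[1, 0, 0, 2, 0, 0, 0], [1, 0, 0, 1, 0, 0, 0], [1, 0, 0, 0, 0, 0, 0], [1, 0, 0, 0, 0, 0, 0]]]}}

```text
t: 7.18
position: [0.6259, 0.1937, 0.0881]
ee_rot: [0.001, 0.991, -0.134, 0.0]
contact_force: [-9.5, -4.7, 23.9]
width: 0.007
grip_force: 11.9
```

Hard stop with the tip at 80 mm, so the big button is in. I'll lift and go over to the square key, then check before pressing.

Request:
{"op": "jog_arm", "data": {"steps": [[[1, 0, 0, -15, 0, 0, 0], [1, 0, 0, -25, 0, 0, 0], [1, 0, 0, -25, 0, 0, 0], [1, -1, 30, 0, 0, 0, 0], [1, -1, 30, 0, 0, 0, 0], [1, 0, 30, 0, 0, 0, 0], [1, 0, 30, 0, 0, 0, 0], [1, 0, 0, 20, 0, 0, 0], [1, 0, 0, 10, 0, 0, 0], [1, 0, 0, 0, 0, 0, 0], [1, 0, 0, 0, 0, 0, 0]]]}}

```text
t: 8.1
position: [0.5918, 0.0805, 0.1193]
ee_rot: [-0.001, 0.991, -0.133, -0.001]
contact_force: [0.6, 0.4, -0.3]
width: -0.0
grip_force: 0.0
```

```bash
python3 - <<'E'
from bench import bot, eyes
from h import *
s=bot.get_state(); print(s["t"],s["position"],s["contact_force"])
f=eyes.grab_frame("scene")["image"]; t=eyes.grab_frame("top")["image"]
cv2.imwrite("pics/d.png",np.hstack([cv2.resize(x,(390,300)) for x in (f[130:360,170:470],t[130:300,110:331])]))
E
```

```text
8.1 [0.59184765 0.08051986 0.11930897] [ 0.64939453  0.40060726 -0.32375288]
```

View pics/d.png

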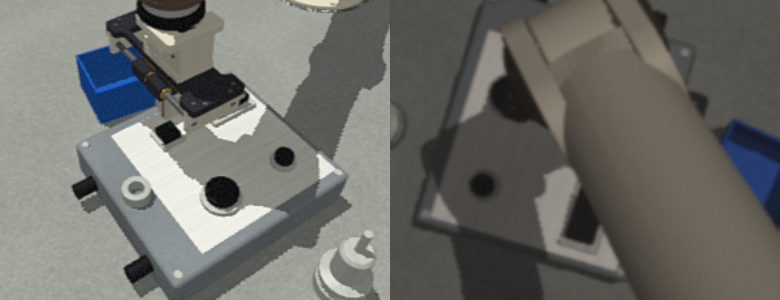

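The left picture shows the fingers right above the square key at (168,130), with the big button now flat in its bezel at (222,195). Pressing square and releasing.

Request:
{"op": "jog_arm", "data": {"steps": [[[1, 0, 2, 10, 0, 0, 0], [1, 0, 0, 10, 0, 0, 0], [1, 0, 0, 10, 0, 0, 0], [1, 0, 0, 4, 0, 0, 0], [1, 0, 0, 3, 0, 0, 0], [1, 0, 0, 3, 0, 0, 0], [1, 0, 0, 2, 0, 0, 0], [1, 0, 0, 0, 0, 0, 0], [1, 0, 0, 0, 0, 0, 0], [1, 0, 0, 0, 0, 0, 0]]]}}

```text
t: 9.03
position: [0.591, 0.0768, 0.0799]
ee_rot: [0.001, 0.991, -0.134, -0.0]
contact_force: [-9.1, -2.6, 20.5]
width: 0.007
grip_force: 10.4
```

The key is fully down: tip at 72 mm, 20 N on the stop. I'll lift straight up, then move back to look at the whole panel.

Request:
{"op": "jog_arm", "data": {"steps": [[[1, 0, 0, -10, 0, 0, 0], [1, 0, 0, -20, 0, 0, 0], [1, 0, 0, -35, 0, 0, 0], [1, 0, 0, -35, 0, 0, 0], [1, 0, 20, -35, 0, 0, 0], [1, 0, 35, 0, 0, 0, 0], [1, 0, 35, 0, 0, 0, 0], [1, 0, 35, 0, 0, 0, 0], [1, 0, 35, 0, 0, 0, 0], [1, 0, 35, 0, 0, 0, 0], [1, 0, 35, 0, 0, 0, 0], [1, 0, 35, 0, 0, 0, 0], [1, 0, 0, 0, 0, 0, 0], [1, 0, 0, 0, 0, 0, 0]]]}}

```text
t: 10.2
position: [0.5207, -0.1818, 0.2126]
ee_rot: [0.0, 0.991, -0.137, -0.0]
contact_force: [0.3, 1.1, -0.8]
width: -0.004
grip_force: 0.0
```

```bash
python3 - <<'E'
from bench import bot, eyes
from h import *
s=bot.get_state(); print(s["t"],s["position"],s["contact_force"])
f=eyes.grab_frame("scene")["image"]; t=eyes.grab_frame("top")["image"]
cv2.imwrite("pics/e.png",np.hstack([cv2.resize(x,(390,300)) for x in (f[130:360,170:470],cv2.imread("pics/scene0.png")[130:360,170:470])]))
E
```

```text
10.2 [ 0.5206508  -0.18182018  0.21259462] [ 0.26841941  1.12095362 -0.84502596]
```

View pics/e.png

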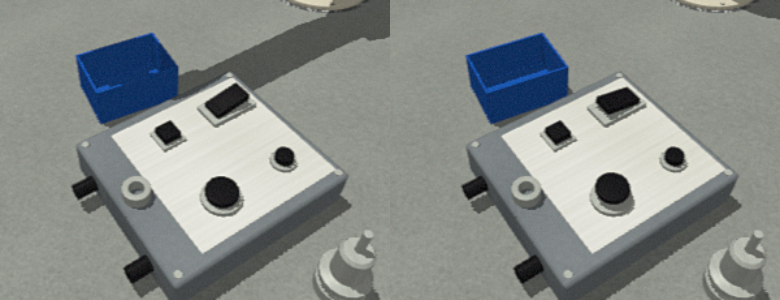

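Compared with the starting picture on the right, the rocker at (228,100) is tipped the other way and the big button at (222,192) is lower. The square and small keys are up, and the bin, gauge and holder haven't moved. Handing in.

```bash
python3 -c "
from bench import bot
print(bot.close_job())"
```

```text
the job is handed in; nothing more can be done
None
```

The job is handed in with no verdict returned: rocker tipped on, big button in and square key pressed and released, in that order, in about 10 s; the final picture shows the small key up and the holder, ring gauge and bin unmoved.

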